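# Rebuild the tea mill and set its fineness

## Robot

A 6-joint arm with a two-finger parallel gripper is mounted at the origin on the work surface. World frame = base frame: x ahead of the robot, y to its left, z up, the work surface at z = 0. Lengths are in m, angles in degrees, forces in N, time in s.
With the tool pointing down it reaches from about 0.3 to 0.75 m from the base axis. Payload 8.5 kg.
Tool frame: the origin (TCP) lies at the very end of the fingers, on their centre line; the grasp point (between the pads) lies 19 mm behind it; x points along the fingers, y is the direction in which the jaws open and shut, and the axes are right-handed (so a half turn about x gives the same grasp; the last joint's range is limited). The gripper opens to 85 mm and grips with 20 to 120 N. Pads are 22 mm wide; open, the fingers measure 114 mm over their backs; the gripper's body (76 mm by 85 mm) begins 54 mm behind the grasp point. The pads swing forward as they close: fully open they stand 13 mm farther back than shut.
Start: joints at [-80.919, 21.807, 74.336, -0, 83.858, -12.336], TCP at [0.201, -0.512, 0.231] pointing down, gripper open.
Joint ranges: [-178.18, 178.18], [-50.72, 133.34], [12.68, 142.11], [-81.47, 261.47], [9.98, 163.14], [-165.26, 165.26]. Speed limits (degrees/s): [136.94, 136.94, 180, 180, 180, 180].

## Interface

Orientations are given as a 3x3 rotation matrix whose columns are the frame's x, y, z axes.
In Python, from rig import env, eyes, close_job gives the robot as it stands.
- The arm moves only by the shell command python3 -m pendant 'ROWS' [OPENING] [FORCE]. ROWS is a JSON object of lists of equal length, an entry for each row: "travel": the shift along the world's x, y, z in mm, a list of three; "delta_rot": the turn, a rotation vector about the world's x, y, z in rad, a list of three. In form: {"travel": [[x, y, z], ...], "delta_rot": [[wx, wy, wz], ...]}. A call has 1 to 20 rows; each row shifts and turns the commanded pose from where the row before left it; what a row does not reach is not made up. A row lasts 1/12 s, in which the tool goes at most 41.7 mm and 7.16 degrees, less where a joint would pass 70% of its speed; a pose out of reach is approached as far as the arm can. A call with a gripper value outside its range is refused whole. OPENING is the finger opening in mm, from 0 to 85.4, set as the call begins (- or left out, the last holds). The fingers move at their own pace and stop on an object; FORCE is the grip in N (left out, the last holds). Time passes only in rows, so rows that do not move let the fingers close. It gives the time, the measured TCP pose, the force and the opening at its end, in the units of the state.
- env.observe(): the state, without advancing time (a new reading comes with each control period).
- eyes.get_image(name): name is "side" or "top"; returns the picture (400x640x3 uint8, red, green, blue); there is no depth.
- eyes.camera_model(name): a dict with "vfov" (degrees; the focal length in pixels is half the picture's height over the tangent of half this angle, whatever the lens; pixels are square), "cx", "cy" (the principal point, pixels), "pose" (4x4, takes a point from camera to world coordinates). Camera axes: x right, y up, looking along -z (the intrinsics and any distortion apply to the point x, -y, -z); pixel columns grow to the right and rows downward; lengths in m; the calibration is good to about 2 mm. A picture is of the moment at which its call begins. camera_model takes no time and is no camera call.
- close_job(): hands the job in, once; it reports no verdict.
The state is a dict: "time_s": time; "q": joint angles; "qvel": joint speeds; "joint_efforts": joint torques, N m; "position": TCP position; "tool_rot": TCP orientation; "ft_force": force on the tool from outside, world axes, zero at the start; "wrist_torque": the same for the moment, N m; "grip_width": finger opening in m.
Only numpy, scipy, OpenCV 4.12 (cv2) and the standard library are available. Lean on these libraries where they do the work, as an engineer would, in place of code of your own. Each camera call takes 0.05 s, during which the arm holds its last target. There are 200 camera calls.

## Task

Put the washed tea mill back together: thread the lower millstone, then the upper millstone, then the steel pressure collar down the mill's spindle, each fully home on the one below; lower the ceramic stones gently, do not let them fall down the spindle. Then turn the fineness lever to number 7 and let go. Leave the other things (hopper, brush, tin, jar, mug, spoon) where they are.

Things in the scene. Friction and masses are not known exactly. Their poses are not given: they have to be found in the camera images.
- mill: electric tea mill, a low white machine fixed to the counter, 240 x 190 mm, deck (flat top) 85 mm above the counter. Origin: on the counter under the spindle axis; z up. Its -x axis points to its front edge (108 mm from the axis), which has a drawer front and, on the deck, the numbers 1 to 9. At the rear, 76 to 128 mm behind the axis (+x), a hump rises to 128 mm
- seat (a point): centre of the top of the mill's round steel grinding seat (diameter 52 mm), on the spindle axis, 115 mm above the counter; the lower stone's underside rests here, around a chamfered hub of diameter 18 mm, 11 mm high. Around the seat lies the fineness sleeve, diameter 68 mm, top at 105 mm. Axes as the mill's
- spindle_tip (a point): tip of the mill's upright steel spindle, 169 mm above the counter and 54 mm above the seat. The spindle is 12 mm in diameter and ends in a conical nose 7 mm long. Axes as the mill's
- lower_stone_mid (a point): lower millstone: pale ceramic ring, outside diameter 62 mm, 14 mm thick, bore 21 mm, flat top with dark slanting grooves, about 100 g. It lies flat, right way up, on the drying mat. Point: its centre, half-way up; z is its axis. Home: centre 7 mm above the seat
- upper_stone_mid (a point): upper millstone: pale ceramic ring, outside diameter 55 mm, 18 mm thick, bore 15 mm (too narrow for the hub), feed groove with four dark holes in its top, about 90 g. It lies flat, right way up, on the drying mat. Point: its centre, half-way up; z is its axis. Home: lies on the lower stone, centre 23 mm above the seat
- collar_mid (a point): pressure collar: knurled steel ring, outside diameter 32 mm, 14 mm high, bore 15 mm, about 60 g. It lies flat on the drying mat. Point: its centre, half-way up; z is its axis. Home: lies on the upper stone, centre 39 mm above the seat; the spindle then shows 8 mm above it
- sleeve (a joint): angle of the fineness sleeve about the spindle axis, rad: 0 with the lever at number 1, growing counter-clockwise seen from above, 0.2 rad per number, so 1.2 at number 7 and 1.6 (its stop) at number 9. A spring click holds it at each number; turning it from click to click takes about 3 N sideways at the lever's grip
- lever_grip (a point): on the axis of the lever's black grip, 123 mm above the counter: an upright round peg, diameter 12 mm, top at 139 mm, 75 mm from the spindle axis, on a steel rod (top at 101 mm) that sticks out of the sleeve. At number 5 the lever points to the mill's front (-x of the mill); at number n, 0.2*(n-5) rad counter-clockwise of that, seen from above
- mat: grey drying mat, 250 mm along its x by 370 mm along its y, top 4 mm above the counter, fixed; origin at its centre on the counter. The stones, the collar, the hopper and the brush lie on it
- hopper: the mill's feed hopper, grey plastic funnel, widest diameter 80 mm, 62 mm tall, stands on the mat; not needed now, leave it. Origin: centre of its underside
- brush: cleaning brush, 150 mm long along its x, 42 mm wide, 20 mm thick, lies on the mat; leave it. Origin: centre of its underside
- tea_tin: steel tea tin, diameter 77 mm, 108 mm tall, stands between the mill and the mat, farther back; leave it. Origin: centre of its underside
- sugar_jar: glass sugar jar, diameter 68 mm, 100 mm tall, to one side; leave it. Origin: centre of its underside
- mug: white mug, diameter 80 mm, 88 mm tall, to one side; leave it. Origin: centre of its underside
- spoon: spoon, 160 mm long along its x, lies on the counter to one side, beyond the mug; leave it. Origin: centre of its underside
Things that resemble listed ones, but are neither listed nor needed, are in the scene too. Leave any green look-alike of the part that bears lower_stone_mid alone. Leave any orange look-alike of the part that bears upper_stone_mid alone.

How it is judged (in metres and radians):
On the way, in this order (a step that is already met when the one before it is completed fails the run):
1. the lower stone is home on the seat (horizontal distance between lower_stone_mid and seat below 0.004 m and z of lower_stone_mid in the frame of seat below 0.009 m), for 0.2 s.
2. the upper stone is home on the lower stone (horizontal distance between upper_stone_mid and seat below 0.004 m and z of upper_stone_mid in the frame of seat below 0.025 m), for 0.2 s.
3. the collar is home on the upper stone (horizontal distance between collar_mid and seat below 0.004 m and z of collar_mid in the frame of seat below 0.041 m), for 0.2 s.
4. the fineness lever stands at 7 (value of joint sleeve between 1.12 and 1.28 rad), for 0.2 s.
At the end, for the whole second after the job is handed in: lower stone, upper stone and collar lie flat on the spindle in this order, each right way up, within 4 mm of the spindle axis and its centre within 2 mm of its home height (7, 23 and 39 mm above the seat); the fineness sleeve rests at number 7 (1.2 rad, within 0.08); everything released (all of step 1 and all of step 2 and all of step 3 and all of step 4 and z of lower_stone_mid in the frame of seat above 0.005 m and z of upper_stone_mid in the frame of seat above 0.021 m and z of collar_mid in the frame of seat above 0.037 m and angle between each of lower_stone_mid, upper_stone_mid's own z axis and vertical below 0.06 rad and angle between collar_mid's own z axis and vertical below 0.1 rad and velocity of joint sleeve between -0.1 and 0.1 rad/s); the robot touches nothing.
It fails at once if a ceramic stone falls down the spindle (faster than 0.55 m/s within 10 mm of the axis) ((horizontal distance between lower_stone_mid and seat below 0.01 m and linear speed of lower_stone above 0.55 m/s) or (horizontal distance between upper_stone_mid and seat below 0.01 m and linear speed of upper_stone above 0.55 m/s)).
It fails at once if a bystander is moved by more than 30 mm (distance of any of hopper, brush, tea_tin, sugar_jar, mug, spoon from where it was at the start of the episode above 0.03 m).
It also fails if it takes over 72 s, if anything falls off the work surface, if the arm or the gripper's body presses on something with over 40 N, if the wrist force passes 120 N, or if a joint passes its speed limit or range.

## Working session

There is one attempt and no reset: what is moved stays moved. The work goes in short steps, Python scripts to look and compute and a shell command to move; the robot and the scene stay as the last step left them, time stands still between calls to the robot, and variables do not carry over. Pictures are saved under pics/ and viewed, about 8 in all and at most 12, crops included, and the job is handed in when it is done.

```bash
mkdir -p pics; ls; python3 - <<'E'
from rig import env,eyes
import cv2,numpy as np
s=env.observe(); print({k:np.round(v,3).tolist() for k,v in s.items()})
for n in("side","top"):
    m=eyes.camera_model(n); print(n,{k:(np.round(v,4).tolist() if not isinstance(v,str) else v) for k,v in m.items()})
    cv2.imwrite(f"pics/{n}0.png",cv2.cvtColor(eyes.get_image(n),cv2.COLOR_RGB2BGR))
E
```

```text
pics
{'time_s': 0.0, 'q': [-80.919, 21.841, 74.387, 0.001, 83.858, -12.334], 'qvel': [0.011, 0.011, 0.095, -0.019, -0.035, 0.109], 'joint_efforts': [-0.001, -44.846, -23.128, -0.0, 0.005, 0.0], 'position': [0.201, -0.512, 0.231], 'tool_rot': [[-0.0, 0.365, -0.931], [0.001, -0.931, -0.365], [-1.0, -0.001, -0.0]], 'ft_force': [-0.349, -0.363, -1.133], 'wrist_torque': [-0.028, -0.024, 0.027], 'grip_width': 0.086}
side {'vfov': 44.8672, 'cx': 321.6506, 'cy': 200.3879, 'pose': [[-0.9969, 0.0563, -0.0551, 0.4903], [-0.0782, -0.6203, 0.7805, 1.1724], [0.0097, 0.7824, 0.6228, 1.0252], [0.0, 0.0, 0.0, 1.0]]}
top {'vfov': 43.8009, 'cx': 319.6752, 'cy': 203.3708, 'pose': [[-0.0217, 0.9898, -0.1407, 0.3091], [-0.9997, -0.0201, 0.0128, 0.0123], [0.0099, 0.141, 0.99, 1.898], [0.0, 0.0, 0.0, 1.0]]}
```

View pics/side0.png

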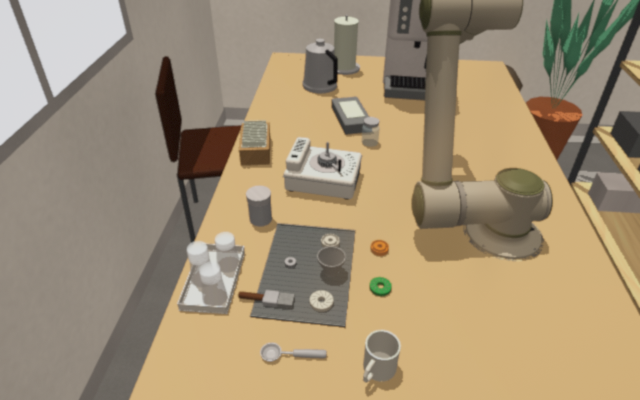

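View pics/top0.png

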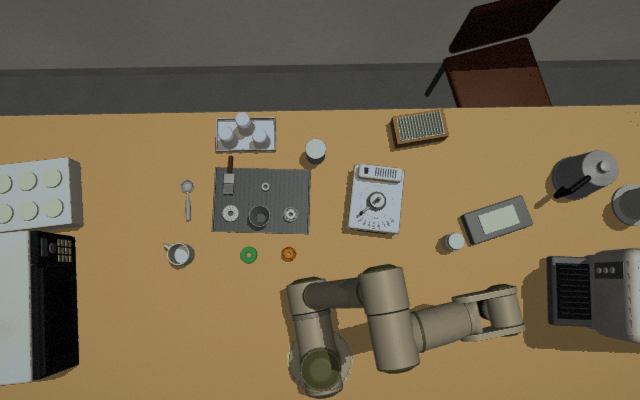

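The side view shows the mill near (322,165), the mat near (308,270), the lower stone probably at (321,300), the upper stone at (330,241) and the collar at (290,262). In the top view the mill is at (377,200) and the stones at (231,213) and (291,214), with the collar at (265,187). The arm is clear of all of them. I'll enlarge both views.

```bash
python3 - <<'E'
import cv2
t=cv2.imread("pics/top0.png");s=cv2.imread("pics/side0.png")
cv2.imwrite("pics/topc.png",cv2.resize(t[140:270,205:415],None,fx=3.8,fy=3.8,interpolation=cv2.INTER_CUBIC))
a=cv2.resize(s[220:320,250:365],None,fx=5,fy=5,interpolation=cv2.INTER_CUBIC)
cv2.imwrite("pics/sidea.png",a)
cv2.imwrite("pics/sideb.png",cv2.resize(s[130:200,280:365],None,fx=8,fy=8,interpolation=cv2.INTER_CUBIC))
E
```

```text
(no output)
```

View pics/topc.png

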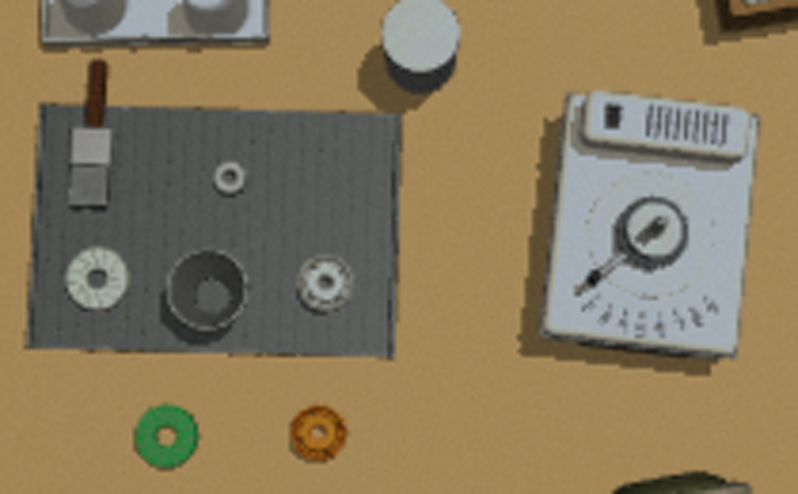

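View pics/sidea.png

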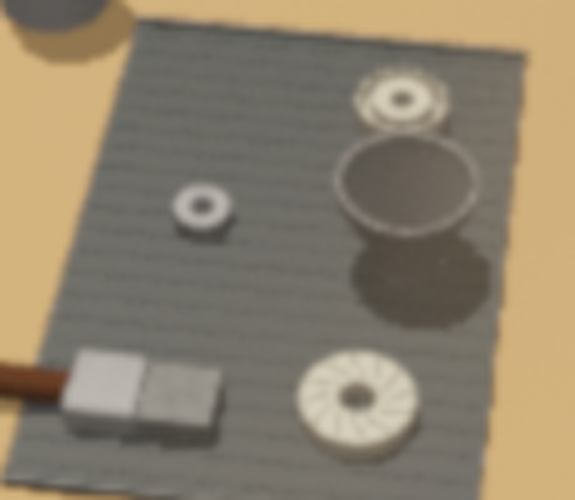

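View pics/sideb.png

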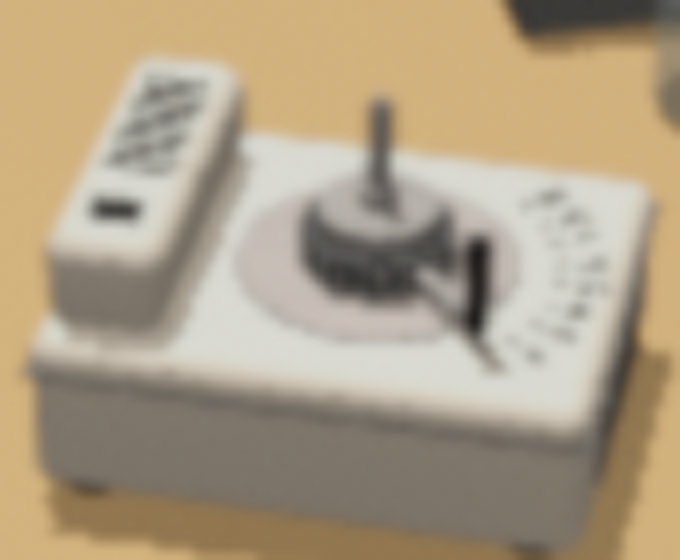

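Enlarged view from above (crop pixels): lower stone (97,278), upper stone (326,281), collar (230,177), seat about (652,230), spindle tip about (661,220), peg about (596,278). From the side: lower stone (357,397), upper stone (403,99), collar (202,206), spindle tip (380,101), peg top (480,240). The lever stands near number 2. Next I triangulate these.

```bash
cat > h.py <<'E'
import numpy as np,cv2,json
from rig import env,eyes
from scipy.optimize import least_squares
M={n:eyes.camera_model(n) for n in("side","top")}
def proj(n,P):
    m=M[n];T=np.linalg.inv(np.array(m["pose"]));p=np.atleast_2d(P)@T[:3,:3].T+T[:3,3]
    f=200/np.tan(np.radians(m["vfov"]/2))
    return np.c_[m["cx"]+f*p[:,0]/-p[:,2],m["cy"]-f*p[:,1]/-p[:,2]]
def px(n,u,v):  # crop px -> image px
    k,ox,oy={"top":(3.8,205,140),"sa":(5,250,220),"sb":(8,280,130)}[n]
    return np.array([(u+.5)/k-.5+ox,(v+.5)/k-.5+oy])
def tri(t,s,w=(1,1)):
    r=least_squares(lambda P:np.r_[proj("top",P)[0]-t,proj("side",P)[0]-s],[.4,0,.05])
    return r.x,r.fun
def plane(n,p,z):
    return least_squares(lambda q:proj(n,[q[0],q[1],z])[0]-p,[.4,0]).x
E
python3 - <<'E'
from h import *
np.set_printoptions(precision=4,suppress=True)
D={"lower":((97,278),"sa",(357,397)),"upper":((326,281),"sa",(403,99)),"collar":((230,177),"sa",(202,206)),
"tip":((661,220),"sb",(380,101)),"matA":((40,103),"sa",(3,483)),"matB":((402,115),"sa",(137,20)),"matC":((393,357),"sa",(526,52)),
"deckFL":((543,335),"sb",(592,435)),"deckFR":((737,353),"sb",(650,190)),"peg":((598,275),"sb",(478,242))}
for k,(t,c,s) in D.items():
    x,f=tri(px("top",*t),px(c,*s)); print(k,x*1000,f)
for k,z in(("lower",.018),("upper",.022),("collar",.018),("tip",.169),("matA",.004),("matB",.004),("matC",.004)):
    t,c,s=D[k]; print(k,plane("top",px("top",*t),z)*1000,plane("side",px(c,*s),z)*1000)
E
```

```text
lower [547.9923 329.0177  16.8661] [ 0.0095 -0.1948  0.1341  0.0257]
upper [538.8213  99.958   20.6978] [-0.0029  0.0628 -0.0491 -0.0095]
collar [648.2678 195.5517  16.1864] [ 0.0006 -0.2458  0.1811  0.0382]
tip [ 572.3563 -218.276   166.176 ] [ 0.0024 -0.1343  0.1251  0.0256]
matA [728.7969 390.0914   2.8985] [ 0.0115  0.3721 -0.2433 -0.0547]
matB [712.6751  20.8711   1.0988] [-0.0102 -0.444   0.3562  0.0789]
matC [464.216   34.4455   5.8125] [ 0.0274 -0.3692  0.3001  0.0543]
deckFL [ 476.0009 -111.6624   77.1789] [ 0.0122 -0.197   0.1735  0.0322]
deckFR [ 454.796  -298.7511   76.9543] [ 0.0146 -0.2287  0.2198  0.0407]
peg [ 526.7075 -161.074   136.041 ] [ 0.0142 -0.3712  0.3363  0.0659]
lower [547.1029 328.86  ] [548.2895 329.9099]
upper [538.9017  99.8831] [538.6079 101.3767]
collar [646.9848 195.3832] [648.5235 197.2014]
tip [ 571.4492 -217.8732] [ 572.5146 -213.8264]
matA [730.0271 389.928 ] [727.8772 391.0534]
matB [710.2993  20.8519] [713.2321  23.857 ]
matC [462.9577  34.5971] [465.1173  32.2514]
```

The points agree with the given sizes: tops at about 17, 21 and 16 mm and the tip at 166 mm. Spindle axis is about (572,-217.5), mill yaw about -6.4°, and the lever is at number 1. I'll go to the lower stone with the jaws turned along x.

```bash
python3 -m pendant '{"travel":[[14.5,35,0],[14.5,35,0],[14.5,35,0],[14.5,35,0],[14.5,35,0],[14.5,35,0],[14.5,35,0],[14.5,35,0],[14.5,35,0],[14.5,35,0],[14.5,35,0],[14.5,35,0],[14.5,35,0],[14.5,35,0],[14.5,35,0],[14.5,35,0],[14.5,35,0],[14.5,35,0],[14.5,35,0],[14.5,35,0]],"delta_rot":[[0,0,0.06],[0,0,0.06],[0,0,0.06],[0,0,0.06],[0,0,0.06],[0,0,0.06],[0,0,0.06],[0,0,0.06],[0,0,0.06],[0,0,0.06],[0,0,0.06],[0,0,0.06],[0,0,0.06],[0,0,0.06],[0,0,0.06],[0,0,0.06],[0,0,0.06],[0,0,0.06],[0,0,0.06],[0,0,0.06]]}' 85 25
```

```text
time_s: 1.77
position: [0.491, 0.1901, 0.231]
tool_rot: [[-0.001, 1.0, 0.006], [-0.0, 0.006, -1.0], [-1.0, -0.001, 0.0]]
ft_force: [1.2, -0.9, 0.5]
grip_width: 0.0849
```

```bash
python3 -m pendant '{"travel":[[14,34,0],[14,34,-10],[14,34,-15],[10,25,-30],[5,12,-38],[0,0,-40],[0,0,-40],[0,0,-30],[0,0,-15],[0,0,-8],[0,0,-3],[0,0,0]],"delta_rot":[[0,0,0],[0,0,0],[0,0,0],[0,0,0],[0,0,0],[0,0,0],[0,0,0],[0,0,0],[0,0,0],[0,0,0],[0,0,0],[0,0,0]]}'
python3 -m pendant '{"travel":[[0,0,0],[0,0,0],[0,0,0],[0,0,0],[0,0,0],[0,0,0]],"delta_rot":[[0,0,0],[0,0,0],[0,0,0],[0,0,0],[0,0,0],[0,0,0]]}' 55 25
```

```text
time_s: 2.77
position: [0.548, 0.327, 0.0024]
tool_rot: [[0.0, 1.0, 0.003], [0.0, 0.003, -1.0], [-1.0, 0.0, -0.0]]
ft_force: [-0.5, -0.3, 0.6]
grip_width: 0.085
time_s: 3.27
position: [0.5485, 0.3273, 0.0043]
tool_rot: [[0.003, 1.0, 0.003], [0.001, 0.003, -1.0], [-1.0, 0.003, -0.001]]
ft_force: [-1.1, -0.5, 5.8]
grip_width: 0.0614
```

```bash
python3 -m pendant '{"travel":[[0,0,1],[0,0,1],[0,0,0],[0,0.5,0],[0,0.5,0],[0,0,0],[0,0,0],[0,0,0],[0,0,0],[0,0,0],[0,0,0],[0,0,0],[0,0,0],[0,0,0],[0,0,0],[0,0,0]],"delta_rot":[[0,0,0],[0,0,0],[0,0,0.1217],[0,0,0.1217],[0,0,0.1217],[0,0,0.1217],[0,0,0.1217],[0,0,0.1217],[0,0,0.1217],[0,0,0.1217],[0,0,0.1217],[0,0,0.1217],[0,0,0.1217],[0,0,0.1217],[0,0,0],[0,0,0]]}' 72 25
python3 -m pendant '{"travel":[[0,0,0],[0,0,0],[0,0,0],[0,0,0],[0,0,0]],"delta_rot":[[0,0,0],[0,0,0],[0,0,0],[0,0,0],[0,0,0]]}' 55 35
```

```text
time_s: 4.6
position: [0.5479, 0.328, 0.0046]
tool_rot: [[0.0, 0.111, 0.994], [0.0, 0.994, -0.111], [-1.0, 0.0, 0.0]]
ft_force: [0.4, -0.6, -0.6]
grip_width: 0.0719
time_s: 5.02
position: [0.548, 0.3281, 0.005]
tool_rot: [[0.001, 0.109, 0.994], [0.0, 0.994, -0.109], [-1.0, 0.0, 0.001]]
ft_force: [-1.3, -0.5, 5.1]
grip_width: 0.0595
```

```bash
python3 -m pendant '{"travel":[[0,0,8],[0,0,25],[0,0,38],[0,0,38],[0,0,38],[0,0,38],[0,-10,15],[2,-30,0],[2,-35,0],[2,-35,0],[2,-35,0],[2,-35,0],[2,-35,0],[2,-35,0],[2,-35,0],[2,-35,0],[2,-35,0],[2,-35,0],[0,0,0]],"delta_rot":[[0,0,0],[0,0,0],[0,0,0],[0,0,0],[0,0,0],[0,0,0],[0,0,0],[0,0,0],[0,0,0],[0,0,0],[0,0,0],[0,0,0],[0,0,0],[0,0,0],[0,0,0],[0,0,0],[0,0,0],[0,0,0],[0,0,0]]}'
```

```text
time_s: 6.6
position: [0.57, -0.0675, 0.2043]
tool_rot: [[0.0, 0.114, 0.994], [-0.002, 0.993, -0.114], [-1.0, -0.002, 0.0]]
ft_force: [-1.2, -0.2, -0.8]
grip_width: 0.0595
```

```bash
python3 -m pendant '{"travel":[[0.5,-35,0],[0.5,-35,0],[0.5,-35,0],[0.5,-30,0],[0.3,-15,0],[0,0,0],[0,0,0]],"delta_rot":[[0,0,0],[0,0,0],[0,0,0],[0,0,0],[0,0,0],[0,0,0],[0,0,0]]}'
python3 - <<'E'
from h import *
a=eyes.get_image("side");b=eyes.get_image("top")
cv2.imwrite("pics/s1.png",a[...,::-1]);cv2.imwrite("pics/t1.png",b[...,::-1])
A=cv2.resize(a[120:200,280:360],None,fx=5,fy=5,interpolation=2);B=cv2.resize(b[160:240,337:417],None,fx=5,fy=5,interpolation=2)
cv2.imwrite("pics/v1.png",np.hstack([A,B])[...,::-1])
print(proj("side",[.5723,-.2175,.169]),proj("top",[.5723,-.2175,.169]))
E
```

```text
time_s: 7.18
position: [0.572, -0.2117, 0.2042]
tool_rot: [[-0.0, 0.109, 0.994], [0.001, 0.994, -0.109], [-1.0, 0.001, -0.001]]
ft_force: [0.1, 0.2, -0.8]
grip_width: 0.0598
[[327.20257361 141.61318634]] [[378.46385722 197.28963832]]
```

View pics/v1.png

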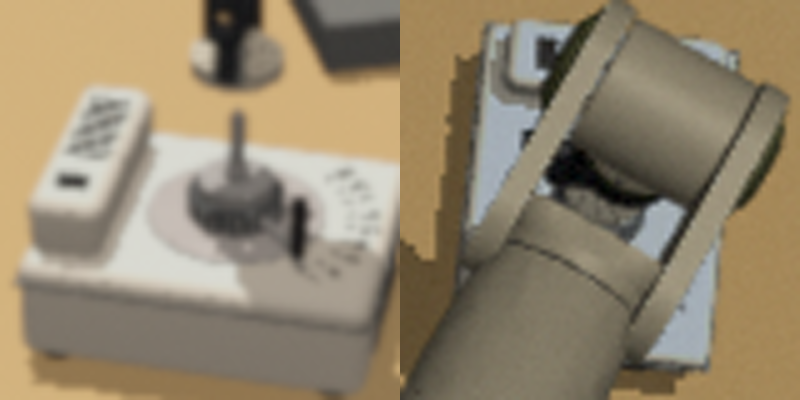

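The stone is held level over the spindle: stone centre about (237,62), tip about (237,115) in the side crop. Next I shift 5.8 mm in y and lower, watching the force.

```bash
python3 -m pendant '{"travel":[[0.3,-5.8,0],[0,0,-10],[0,0,-12],[0,0,-10],[0,0,-6],[0,0,0]],"delta_rot":[[0,0,0],[0,0,0],[0,0,0],[0,0,0],[0,0,0],[0,0,0]]}'
python3 -m pendant '{"travel":[[0,0,-8],[0,0,-10],[0,0,-10],[0,0,-7],[0,0,0]],"delta_rot":[[0,0,0],[0,0,0],[0,0,0],[0,0,0],[0,0,0]]}'
```

```text
time_s: 7.78
position: [0.5719, -0.2172, 0.1645]
tool_rot: [[-0.003, 0.107, 0.994], [0.002, 0.994, -0.107], [-1.0, 0.001, -0.003]]
ft_force: [-0.2, 0.1, -0.7]
grip_width: 0.0597
time_s: 8.2
position: [0.5717, -0.2174, 0.1292]
tool_rot: [[-0.003, 0.107, 0.994], [0.002, 0.994, -0.107], [-1.0, 0.001, -0.003]]
ft_force: [0.1, 0.3, -0.8]
grip_width: 0.0596
```

```bash
python3 -m pendant '{"travel":[[0,0,-2],[0,0,-2],[0,0,0]],"delta_rot":[[0,0,0],[0,0,0],[0,0,0]]}'
python3 -m pendant '{"travel":[[0,0,-2],[0,0,-2],[0,0,0]],"delta_rot":[[0,0,0],[0,0,0],[0,0,0]]}'
```

```text
time_s: 8.45
position: [0.5725, -0.2178, 0.1273]
tool_rot: [[0.0, 0.107, 0.994], [-0.0, 0.994, -0.107], [-1.0, -0.0, 0.0]]
ft_force: [0.4, -0.1, -0.8]
grip_width: 0.0597
time_s: 8.7
position: [0.5723, -0.2177, 0.123]
tool_rot: [[-0.0, 0.107, 0.994], [0.0, 0.994, -0.107], [-1.0, 0.0, -0.0]]
ft_force: [-1.0, 0.5, -0.9]
grip_width: 0.0594
```

```bash
python3 -m pendant '{"travel":[[0,0,-2],[0,0,-2],[0,0,-2],[0,0,-1],[0,0,0],[0,0,0]],"delta_rot":[[0,0,0],[0,0,0],[0,0,0],[0,0,0],[0,0,0],[0,0,0]]}'
```

```text
time_s: 9.2
position: [0.5724, -0.2178, 0.1162]
tool_rot: [[-0.0, 0.107, 0.994], [0.0, 0.994, -0.107], [-1.0, 0.0, -0.0]]
ft_force: [-0.3, 0.3, -0.9]
grip_width: 0.0595
```

```bash
python3 -m pendant '{"travel":[[0,0,-1],[0,0,-0.5],[0,0,0]],"delta_rot":[[0,0,0],[0,0,0],[0,0,0]]}'
python3 -m pendant '{"travel":[[0,0,-0.7],[0,0,0]],"delta_rot":[[0,0,0],[0,0,0]]}'
```

```text
time_s: 9.45
position: [0.5725, -0.2178, 0.116]
tool_rot: [[0.001, 0.107, 0.994], [-0.001, 0.994, -0.107], [-1.0, -0.001, 0.001]]
ft_force: [-3.2, 1.2, 8.2]
grip_width: 0.0592
time_s: 9.62
position: [0.5725, -0.2178, 0.116]
tool_rot: [[0.001, 0.107, 0.994], [-0.001, 0.994, -0.107], [-1.0, -0.001, 0.001]]
ft_force: [-5.3, 2.4, 12.1]
grip_width: 0.0595
```

Seated: the TCP stopped at 116 mm, as predicted for the stone resting on the seat, with Fz rising to 12 N. I'll release it and go to the upper stone.

```bash
python3 -m pendant '{"travel":[[0,0,1.5],[0,0,0],[0,0,0],[0,0,5],[0,0,20],[0,0,35],[0,0,25],[-2,20,0],[-3,28,0],[-4,36,0],[-4,36,0],[-4,36,0],[-4,36,0],[-4,36,0],[-4,36,0],[-3,28,-10],[-2,18,-25],[0,8,-35],[0,0,-35],[0,0,-30]],"delta_rot":[[0,0,0],[0,0,0],[0,0,0],[0,0,0],[0,0,0],[0,0,0],[0,0,0],[0,0,0],[0,0,0],[0,0,0],[0,0,0],[0,0,0],[0,0,0],[0,0,0],[0,0,0],[0,0,0],[0,0,0],[0,0,0],[0,0,0],[0,0,0]]}' 75 25
python3 - <<'E'
from h import *
b=eyes.get_image("top");a=eyes.get_image("side")
A=cv2.resize(a[130:190,290:360],None,fx=6,fy=6,interpolation=2);B=cv2.resize(b[170:230,342:412],None,fx=6,fy=6,interpolation=2)
cv2.imwrite("pics/v2.png",np.hstack([A,B])[...,::-1])
E
```

```text
time_s: 11.28
position: [0.5379, 0.101, 0.064]
tool_rot: [[-0.0, 0.106, 0.994], [0.0, 0.994, -0.106], [-1.0, 0.0, -0.0]]
ft_force: [0.2, -0.4, -1.1]
grip_width: 0.0749
```

View pics/v2.png

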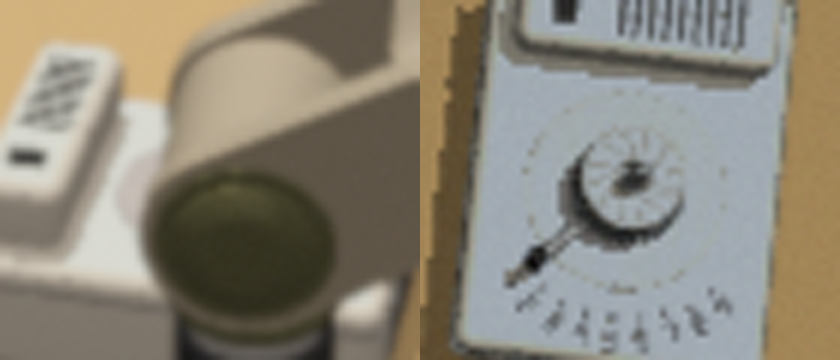

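The view from above shows the lower stone home on the seat. Now the upper stone.

```bash
python3 -m pendant '{"travel":[[0.5,-0.7,-25],[0,0,-20],[0,0,-10],[0,0,0]],"delta_rot":[[0,0,0],[0,0,0],[0,0,0],[0,0,0]]}'
python3 -m pendant '{"travel":[[0,0,0],[0,0,0],[0,0,0],[0,0,0],[0,0,0]],"delta_rot":[[0,0,0],[0,0,0],[0,0,0],[0,0,0],[0,0,0]]}' 48 25
```

```text
time_s: 11.72
position: [0.5389, 0.0993, 0.0104]
tool_rot: [[-0.001, 0.108, 0.994], [0.0, 0.994, -0.108], [-1.0, -0.0, -0.001]]
ft_force: [-0.3, -0.5, -0.1]
grip_width: 0.075
time_s: 12.13
position: [0.54, 0.0994, 0.0128]
tool_rot: [[0.003, 0.107, 0.994], [-0.0, 0.994, -0.107], [-1.0, 0.0, 0.003]]
ft_force: [-0.1, -0.6, 7.1]
grip_width: 0.0535
```

```bash
python3 -m pendant '{"travel":[[0,0,0],[0,0,0],[0,0,0],[0,0,0],[0,0,0],[0,0,0],[0,0,0],[0,0,0],[0,0,0],[0,0,0],[0,0,0],[0,0,0],[0,0,0],[0,0,0],[0,0,0],[0,0,0],[0,0,0]],"delta_rot":[[0,0,0],[0,0,0],[0,0,-0.1213],[0,0,-0.1213],[0,0,-0.1213],[0,0,-0.1213],[0,0,-0.1213],[0,0,-0.1213],[0,0,-0.1213],[0,0,-0.1213],[0,0,-0.1213],[0,0,-0.1213],[0,0,-0.1213],[0,0,-0.1213],[0,0,-0.1213],[0,0,0],[0,0,0]]}' 68 25
python3 -m pendant '{"travel":[[0,0,0],[0,0,0],[0,0,0],[0,0,0],[0,0,0]],"delta_rot":[[0,0,0],[0,0,0],[0,0,0],[0,0,0],[0,0,0]]}' 45 35
```

```text
time_s: 13.55
position: [0.5391, 0.0995, 0.0109]
tool_rot: [[0.0, 0.994, -0.11], [0.0, -0.11, -0.994], [-1.0, 0.0, -0.0]]
ft_force: [-0.1, 0.2, -1.4]
grip_width: 0.068
time_s: 13.97
position: [0.5391, 0.0995, 0.0113]
tool_rot: [[0.001, 0.994, -0.11], [-0.0, -0.11, -0.994], [-1.0, 0.001, 0.0]]
ft_force: [-1.7, -0.7, 6.3]
grip_width: 0.053
```

```bash
python3 -m pendant '{"travel":[[0,0,6],[0,0,20],[0,0,36],[0,0,40],[0,0,40],[0,-5,38],[3,-30,5],[3.5,-33,0],[3.5,-33,0],[3.5,-33,0],[3.5,-33,0],[3.5,-33,0],[3.5,-33,0],[3.5,-33,0],[3.5,-33,0],[3,-28,0],[1.5,-15,0],[1,-8.3,0],[0,0,0],[0,0,0]],"delta_rot":[[0,0,0],[0,0,0],[0,0,0],[0,0,0],[0,0,0],[0,0,0],[0,0,0],[0,0,0],[0,0,0],[0,0,0],[0,0,0],[0,0,0],[0,0,0],[0,0,0],[0,0,0],[0,0,0],[0,0,0],[0,0,0],[0,0,0],[0,0,0]]}'
```

```text
time_s: 15.63
position: [0.5754, -0.2498, 0.1956]
tool_rot: [[-0.0, 0.994, -0.112], [0.001, -0.112, -0.994], [-1.0, -0.0, -0.001]]
ft_force: [-0.4, 0.1, 0.0]
grip_width: 0.0526
```

```bash
python3 -m pendant '{"travel":[[-2,18,0],[-1,14,0],[0,0,-8],[0,0,-8],[0,0,0]],"delta_rot":[[0,0,0],[0,0,0],[0,0,0],[0,0,0],[0,0,0]]}'
python3 -m pendant '{"travel":[[0,0,-4],[0,0,-3],[0,0,0]],"delta_rot":[[0,0,0],[0,0,0],[0,0,0]]}'
```

```text
time_s: 16.05
position: [0.5719, -0.2178, 0.1777]
tool_rot: [[-0.003, 0.994, -0.112], [0.002, -0.112, -0.994], [-1.0, -0.003, -0.001]]
ft_force: [-0.1, -0.3, -1.8]
grip_width: 0.0526
time_s: 16.3
position: [0.5722, -0.2191, 0.1718]
tool_rot: [[-0.001, 0.994, -0.114], [0.001, -0.114, -0.994], [-1.0, -0.001, -0.0]]
ft_force: [-0.1, 0.5, -1.1]
grip_width: 0.0528
```

```bash
python3 -m pendant '{"travel":[[0,0,-2],[0,0,-2],[0,0,0]],"delta_rot":[[0,0,0],[0,0,0],[0,0,0]]}'
python3 -m pendant '{"travel":[[0,0,-2],[0,0,0]],"delta_rot":[[0,0,0],[0,0,0]]}'
```

```text
time_s: 16.55
position: [0.5723, -0.2189, 0.1683]
tool_rot: [[-0.0, 0.994, -0.113], [0.0, -0.113, -0.994], [-1.0, -0.0, -0.0]]
ft_force: [-0.5, 0.3, -1.2]
grip_width: 0.0528
time_s: 16.72
position: [0.5724, -0.2188, 0.1663]
tool_rot: [[-0.0, 0.994, -0.113], [0.0, -0.113, -0.994], [-1.0, -0.0, -0.0]]
ft_force: [0.3, -0.2, -0.3]
grip_width: 0.0529
```

The bore is past the nose without any force. I'll carry on down.

```bash
python3 -m pendant '{"travel":[[0,0,-5],[0,0,-8],[0,0,-8],[0,0,-4],[0,0,0]],"delta_rot":[[0,0,0],[0,0,0],[0,0,0],[0,0,0],[0,0,0]]}'
python3 -m pendant '{"travel":[[0,0,-2],[0,0,-1.5],[0,0,-1.5],[0,0,0]],"delta_rot":[[0,0,0],[0,0,0],[0,0,0],[0,0,0]]}'
```

```text
time_s: 17.13
position: [0.5719, -0.2185, 0.14]
tool_rot: [[-0.002, 0.994, -0.113], [0.001, -0.113, -0.994], [-1.0, -0.002, -0.001]]
ft_force: [0.2, 0.5, -0.6]
grip_width: 0.053
time_s: 17.47
position: [0.5725, -0.2188, 0.1365]
tool_rot: [[0.0, 0.994, -0.113], [-0.0, -0.113, -0.994], [-1.0, 0.0, 0.0]]
ft_force: [0.6, -0.5, -1.4]
grip_width: 0.0531
```

```bash
python3 -m pendant '{"travel":[[0,0,-1],[0,0,-0.5],[0,0,0]],"delta_rot":[[0,0,0],[0,0,0],[0,0,0]]}'
python3 -m pendant '{"travel":[[0,0,-0.7],[0,0,0]],"delta_rot":[[0,0,0],[0,0,0]]}'
```

```text
time_s: 17.72
position: [0.5726, -0.2189, 0.1364]
tool_rot: [[0.001, 0.994, -0.113], [-0.001, -0.113, -0.994], [-1.0, 0.001, 0.001]]
ft_force: [-3.3, 1.2, 6.3]
grip_width: 0.0528
time_s: 17.88
position: [0.5726, -0.2189, 0.1363]
tool_rot: [[0.002, 0.994, -0.113], [-0.001, -0.113, -0.994], [-1.0, 0.002, 0.001]]
ft_force: [-3.4, 1.9, 10.3]
grip_width: 0.0527
```

Home: contact at TCP 136.3 mm, exactly as predicted. I'll release it and go to the collar.

```bash
python3 -m pendant '{"travel":[[0,0,1.5],[0,0,0],[0,0,0],[0,0,5],[0,0,20],[0,0,27],[2,15,0],[5,28,0],[6.5,36,0],[6.5,36,0],[6.5,36,0],[6.5,36,0],[6.5,36,0],[6.5,36,0],[6.5,36,0],[6.5,36,0],[6.5,36,0],[5,28,0],[3,15,0],[0,0,0]],"delta_rot":[[0,0,0],[0,0,0],[0,0,0],[0,0,0],[0,0,0],[0,0,0],[0,0,0],[0,0,0],[0,0,0],[0,0,0],[0,0,0],[0,0,0],[0,0,0],[0,0,0],[0,0,0],[0,0,0],[0,0,0],[0,0,0],[0,0,0],[0,0,0]]}' 68 25
```

```text
time_s: 19.55
position: [0.6458, 0.1943, 0.1875]
tool_rot: [[-0.0, 0.994, -0.11], [0.0, -0.11, -0.994], [-1.0, -0.0, -0.0]]
ft_force: [0.4, -0.2, 0.4]
grip_width: 0.0676
```

```bash
python3 -m pendant '{"travel":[[1,1,-15],[1,0.7,-30],[0,0,-38],[0,0,-38],[0,0,-30],[0,0,-18],[0,0,-8],[0,0,-2.5],[0,0,0]],"delta_rot":[[0,0,0],[0,0,0],[0,0,0],[0,0,0],[0,0,0],[0,0,0],[0,0,0],[0,0,0],[0,0,0]]}' 60
python3 -m pendant '{"travel":[[0,0,0],[0,0,0],[0,0,0],[0,0,0],[0,0,0],[0,0,0],[0,0,0]],"delta_rot":[[0,0,0],[0,0,0],[0,0,0],[0,0,0],[0,0,0],[0,0,0],[0,0,0]]}' 22 20
```

```text
time_s: 20.3
position: [0.6484, 0.1922, 0.009]
tool_rot: [[0.001, 0.993, -0.114], [-0.0, -0.114, -0.993], [-1.0, 0.001, -0.0]]
ft_force: [0.3, 0.1, -0.3]
grip_width: 0.0601
time_s: 20.88
position: [0.6487, 0.1929, 0.0101]
tool_rot: [[0.003, 0.994, -0.113], [0.0, -0.113, -0.994], [-1.0, 0.003, -0.0]]
ft_force: [-0.5, -0.8, 7.0]
grip_width: 0.0298
```

```bash
python3 -m pendant '{"travel":[[0,0,0],[0,0,0],[0,1,0],[0,1,0],[0,0,0],[0,0,0],[0,0,0],[0,0,0],[0,0,0],[0,0,0],[0,0,0],[0,0,0],[0,0,0],[0,0,0],[0,0,0],[0,0,0],[0,0,0]],"delta_rot":[[0,0,0],[0,0,0],[0,0,0.1208],[0,0,0.1208],[0,0,0.1208],[0,0,0.1208],[0,0,0.1208],[0,0,0.1208],[0,0,0.1208],[0,0,0.1208],[0,0,0.1208],[0,0,0.1208],[0,0,0.1208],[0,0,0.1208],[0,0,0.1208],[0,0,0],[0,0,0]]}' 46 25
python3 -m pendant '{"travel":[[0,0,0],[0,0,0],[0,0,0],[0,0,0],[0,0,0]],"delta_rot":[[0,0,0],[0,0,0],[0,0,0],[0,0,0],[0,0,0]]}' 20 35
```

```text
time_s: 22.3
position: [0.6478, 0.1949, 0.0083]
tool_rot: [[-0.0, 0.117, 0.993], [-0.0, 0.993, -0.117], [-1.0, -0.0, -0.0]]
ft_force: [-0.9, -0.3, 0.2]
grip_width: 0.0463
time_s: 22.72
position: [0.648, 0.1949, 0.0086]
tool_rot: [[0.0, 0.114, 0.993], [0.0, 0.993, -0.114], [-1.0, 0.0, 0.0]]
ft_force: [-0.2, 1.0, 2.4]
grip_width: 0.0292
```

```bash
python3 -m pendant '{"travel":[[0,0,6],[0,0,20],[0,0,36],[0,0,40],[0,0,40],[0,0,38],[-3,-15,3],[-5,-28,0],[-6.5,-36,0],[-6.5,-36,0],[-6.5,-36,0],[-6.5,-36,0],[-6.5,-36,0],[-6.5,-36,0],[-6.5,-36,0],[-6.5,-36,0],[-6.5,-36,0],[-5,-28,0],[-4,-18.6,0],[0,0,0]],"delta_rot":[[0,0,0],[0,0,0],[0,0,0],[0,0,0],[0,0,0],[0,0,0],[0,0,0],[0,0,0],[0,0,0],[0,0,0],[0,0,0],[0,0,0],[0,0,0],[0,0,0],[0,0,0],[0,0,0],[0,0,0],[0,0,0],[0,0,0],[0,0,0]]}'
python3 -m pendant '{"travel":[[0,0,0],[0,0,0]],"delta_rot":[[0,0,0],[0,0,0]]}'
```

```text
time_s: 24.38
position: [0.5713, -0.2224, 0.1911]
tool_rot: [[-0.001, 0.118, 0.993], [-0.001, 0.993, -0.118], [-1.0, -0.001, -0.001]]
ft_force: [0.1, -0.1, -0.3]
grip_width: 0.0297
time_s: 24.55
position: [0.5724, -0.218, 0.1914]
tool_rot: [[-0.0, 0.113, 0.994], [0.0, 0.994, -0.113], [-1.0, 0.0, -0.0]]
ft_force: [-0.3, 0.3, -1.0]
grip_width: 0.0292
```

```bash
python3 -m pendant '{"travel":[[0,-0.5,-8],[0,0,-8],[0,0,-5],[0,0,0]],"delta_rot":[[0,0,0],[0,0,0],[0,0,0],[0,0,0]]}'
python3 -m pendant '{"travel":[[0,0,-3],[0,0,-2],[0,0,0]],"delta_rot":[[0,0,0],[0,0,0],[0,0,0]]}'
```

```text
time_s: 24.88
position: [0.572, -0.2183, 0.1686]
tool_rot: [[-0.003, 0.113, 0.994], [0.002, 0.994, -0.113], [-1.0, 0.001, -0.003]]
ft_force: [-0.6, -0.1, -0.6]
grip_width: 0.0295
time_s: 25.13
position: [0.5722, -0.2191, 0.165]
tool_rot: [[-0.001, 0.114, 0.994], [0.0, 0.994, -0.114], [-1.0, 0.0, -0.001]]
ft_force: [-0.4, -0.8, -1.3]
grip_width: 0.0295
```

```bash
python3 -m pendant '{"travel":[[0,0,-2],[0,0,-2],[0,0,0]],"delta_rot":[[0,0,0],[0,0,0],[0,0,0]]}'
python3 -m pendant '{"travel":[[0,0,-3],[0,0,-3],[0,0,-2],[0,0,0]],"delta_rot":[[0,0,0],[0,0,0],[0,0,0],[0,0,0]]}'
```

```text
time_s: 25.38
position: [0.5722, -0.2192, 0.1611]
tool_rot: [[-0.001, 0.114, 0.994], [0.0, 0.994, -0.114], [-1.0, 0.0, -0.001]]
ft_force: [-1.6, 0.2, -0.8]
grip_width: 0.0296
time_s: 25.72
position: [0.5722, -0.2192, 0.1527]
tool_rot: [[-0.001, 0.114, 0.994], [0.0, 0.994, -0.114], [-1.0, 0.0, -0.001]]
ft_force: [-3.2, -0.1, -1.3]
grip_width: 0.0296
```

```bash
python3 -m pendant '{"travel":[[0,0,-1],[0,0,-1],[0,0,0]],"delta_rot":[[0,0,0],[0,0,0],[0,0,0]]}'
python3 -m pendant '{"travel":[[0,0,-0.5],[0,0,0]],"delta_rot":[[0,0,0],[0,0,0]]}'
```

```text
time_s: 25.97
position: [0.5722, -0.2192, 0.1516]
tool_rot: [[-0.0, 0.114, 0.994], [-0.0, 0.994, -0.114], [-1.0, -0.0, -0.0]]
ft_force: [-4.5, 0.3, 2.6]
grip_width: 0.0296
time_s: 26.13
position: [0.5722, -0.2192, 0.1515]
tool_rot: [[-0.0, 0.114, 0.994], [-0.0, 0.994, -0.114], [-1.0, -0.0, -0.0]]
ft_force: [-4.5, 1.7, 5.5]
grip_width: 0.0296
```

The collar is home at 151.5 mm (predicted 151.6). I'll release it, then move over the lever peg with the jaws tangential.

```bash
python3 -m pendant '{"travel":[[0,0,1],[0,0,0],[0,0,0],[0,0,5],[0,0,15],[0,0,20],[-3,3,0],[-6,8,0],[-8,10,0],[-8,11,0],[-8,11,0],[-7,9,0],[-4,5,0],[-1.5,2,0],[0,0,0],[0,0,0]],"delta_rot":[[0,0,0],[0,0,0],[0,0,0],[0,0,0],[0,0,0],[0,0,0],[0,0,-0.1],[0,0,-0.1],[0,0,-0.1],[0,0,-0.1],[0,0,-0.1],[0,0,-0.1],[0,0,-0.1],[0,0,-0.1],[0,0,0],[0,0,0]]}' 52 25
python3 - <<'E'
from h import *
b=eyes.get_image("top");a=eyes.get_image("side")
A=cv2.resize(a[130:190,290:360],None,fx=6,fy=6,interpolation=2);B=cv2.resize(b[170:230,342:412],None,fx=6,fy=6,interpolation=2)
cv2.imwrite("pics/v3.png",np.hstack([A,B])[...,::-1])
E
```

```text
time_s: 27.47
position: [0.5272, -0.1603, 0.1923]
tool_rot: [[0.001, 0.79, 0.613], [-0.0, 0.613, -0.79], [-1.0, 0.0, 0.001]]
ft_force: [0.7, 0.0, 0.3]
grip_width: 0.0521
```

View pics/v3.png

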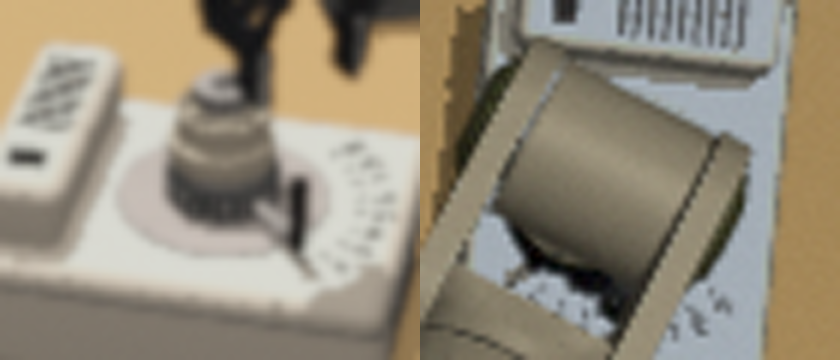

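The stack of lower stone, upper stone and collar looks level, with the spindle showing above it. The peg is near (297,200), centred under the fingers. I'll descend and grip it.

```bash
python3 -m pendant '{"travel":[[-0.5,0.5,-20],[0,0,-25],[0,0,-18],[0,0,-8],[0,0,-2],[0,0,0]],"delta_rot":[[0,0,0],[0,0,0],[0,0,0],[0,0,0],[0,0,0],[0,0,0]]}'
python3 -m pendant '{"travel":[[0,0,0],[0,0,0],[0,0,0],[0,0,0],[0,0,0],[0,0,0],[0,0,0]],"delta_rot":[[0,0,0],[0,0,0],[0,0,0],[0,0,0],[0,0,0],[0,0,0],[0,0,0]]}' 4 25
python3 - <<'E'
import numpy as np
c=np.array([572.3,-218.6]);a0=np.radians(127.8)
P=[c+75*np.array([np.cos(a0+t),np.sin(a0+t)]) for t in np.linspace(0,1.2,13)]
print(np.round(P[0],1),np.round(np.diff(P,axis=0),1).tolist(),np.round(P[-1],1))
E
```

```text
time_s: 28.07
position: [0.5267, -0.16, 0.1191]
tool_rot: [[0.0, 0.791, 0.611], [-0.0, 0.611, -0.791], [-1.0, 0.0, 0.0]]
ft_force: [0.6, -0.4, -0.3]
grip_width: 0.0517
time_s: 28.65
position: [0.5269, -0.1597, 0.1197]
tool_rot: [[0.002, 0.792, 0.611], [-0.0, 0.611, -0.792], [-1.0, 0.001, 0.001]]
ft_force: [1.1, 2.4, 5.3]
grip_width: 0.0107
[ 526.3 -159.3] [[-5.7, -4.9], [-5.2, -5.4], [-4.6, -5.9], [-4.0, -6.3], [-3.3, -6.7], [-2.6, -7.0], [-1.9, -7.2], [-1.2, -7.4], [-0.5, -7.5], [0.3, -7.5], [1.0, -7.4], [1.8, -7.3]] [ 500.4 -240. ]
```

Gripped. I'll swing along the arc by 1.2 rad in 12 steps, checking half-way.

```bash
python3 -m pendant '{"travel":[[-5.7,-4.9,0],[-5.2,-5.4,0],[-4.6,-5.9,0],[-4,-6.3,0],[-3.3,-6.7,0],[-2.6,-7,0],[0,0,0],[0,0,0]],"delta_rot":[[0,0,0.1],[0,0,0.1],[0,0,0.1],[0,0,0.1],[0,0,0.1],[0,0,0.1],[0,0,0],[0,0,0]]}'
python3 -m pendant '{"travel":[[-1.9,-7.2,0],[-1.2,-7.4,0],[-0.5,-7.5,0],[0.3,-7.5,0],[1,-7.4,0],[1.8,-7.3,0],[0,0,0],[0,0,0]],"delta_rot":[[0,0,0.1],[0,0,0.1],[0,0,0.1],[0,0,0.1],[0,0,0.1],[0,0,0.1],[0,0,0],[0,0,0]]}'
```

```text
time_s: 29.32
position: [0.5009, -0.1964, 0.1197]
tool_rot: [[0.001, 0.309, 0.951], [-0.001, 0.951, -0.309], [-1.0, -0.001, 0.001]]
ft_force: [-1.5, -0.3, 7.1]
grip_width: 0.0102
time_s: 29.98
position: [0.5008, -0.2407, 0.1197]
tool_rot: [[0.001, -0.283, 0.959], [-0.001, 0.959, 0.283], [-1.0, -0.001, 0.001]]
ft_force: [-0.4, 0.3, 7.5]
grip_width: 0.0107
```

Forces are small, so it is on a click at about 1.2 rad. I'll release, retreat and look.

```bash
python3 -m pendant '{"travel":[[0,0,0],[0,0,0],[0,0,0],[0,0,8],[0,0,25],[0,0,35],[0,0,30],[-10,-20,0],[-15,-30,0],[-15,-35,0],[-15,-35,0],[-10,-25,0],[0,-10,0],[0,0,0]],"delta_rot":[[0,0,0],[0,0,0],[0,0,0],[0,0,0],[0,0,0],[0,0,0],[0,0,0],[0,0,0],[0,0,0],[0,0,0],[0,0,0],[0,0,0],[0,0,0],[0,0,0]]}' 50
python3 - <<'E'
from h import *
b=eyes.get_image("top");a=eyes.get_image("side")
cv2.imwrite("pics/s4.png",a[...,::-1])
A=cv2.resize(a[130:190,290:360],None,fx=5.6,fy=5.6,interpolation=2);B=cv2.resize(b[170:230,342:412],None,fx=5.6,fy=5.6,interpolation=2)
cv2.imwrite("pics/v4.png",np.hstack([A,B])[...,::-1])
s=np.array([.5723,-.2186,0])
for n in("side","top"):
  print(n,[np.round((proj(n,s+[0,0,z])[0]-((290,130) if n=="side" else (342,170))+.5)*5.6-.5,0).tolist() for z in(.129,.147,.161,.169)],
   [np.round((proj(n,[s[0]+.075*np.cos(t),s[1]+.075*np.sin(t),.139])[0]-((290,130) if n=="side" else (342,170))+.5)*5.6-.5,0).tolist() for t in np.radians([185.1,196.6,208])])
E
```

```text
time_s: 31.15
position: [0.435, -0.397, 0.2169]
tool_rot: [[0.0, -0.28, 0.96], [-0.0, 0.96, 0.28], [-1.0, -0.0, 0.0]]
ft_force: [0.7, 1.1, -0.4]
grip_width: 0.0501
side [[210.0, 123.0], [210.0, 98.0], [211.0, 78.0], [211.0, 66.0]] [[334.0, 109.0], [330.0, 96.0], [321.0, 84.0]]
top [[200.0, 165.0], [204.0, 160.0], [207.0, 157.0], [208.0, 155.0]] [[217.0, 278.0], [240.0, 273.0], [261.0, 264.0]]
```

View pics/v4.png

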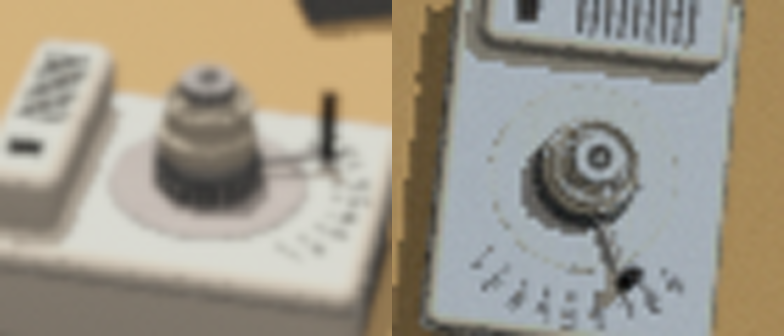

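The peg top is at (329,95) from the side and (236,277) from above. Number 7 predicts (330,96) and (240,273), and the neighbouring clicks lie about 20 px away. The stack is complete and the arm is clear, so I hand in.

```bash
python3 -c "
from rig import close_job
print(close_job())"
```

```text
the job is handed in; nothing more can be done
None
```

The mill is back together and I handed the job in at about 31 s; no verdict was reported. I threaded the lower stone, upper stone and collar down the spindle under force watch. I then gripped the lever, swung it from number 1 to 7 and let go.

- **Stones and collar:** each part made contact at its predicted height, with the gripper at 116.0, 136.3 and 151.5 mm. The stones were lowered by the gripper all the way and released only once seated. The last pictures show the stack level with the spindle showing above the collar.
- **Lever:** the grip stands within about 1 px (side view) and 5 px (top view) of where number 7 should be. Neighbouring clicks are about 11 to 24 px away. The gripper's position at release gave about 1.21 rad against the 1.2 wanted.
- **Release and bystanders:** the gripper was empty and well clear of the mill at the end. The hopper, brush, tin, jar, mug and spoon were left alone, but I did not measure them again afterwards.
- **Small disagreements:** the gripper's width reading was 2 to 3 mm below the true diameters, and while seating the parts I saw sideways forces of 3 to 6 N. On the trip with the upper stone I went about 32 mm too far beyond the spindle, above it, and came back before lowering.

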